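# Tuck a slide carrier under the stage's keeper leaf and hold it down

### The job

Pick up the slide carrier by its upright grip and tuck its thin edge under the hinged keeper leaf of the microscope stage, right up to the back stop, without lifting the leaf. Then press the carrier's grip end down against the two sprung pins until it lies flat on the stage, and finish while still holding it pressed flat so that a colleague can do up the thumbscrews. There is a glass slide in it, so bring it against the stage slowly and gently (never over 60 N, even as a short knock), and leave the other things on the bench where they are.

Things in the scene. Friction and masses are not known exactly. Their poses are not given: they have to be found in the camera images.
- carrier_grip (a point): Slide carrier, loose: aluminium plate 76 (x) x 120 (y) x 4 mm with a glass slide and an upright black grip, about 0.13 kg. Point: centre of the grip, a bar 10 mm thick (x), 64 long (y), its top 28 mm above the plate's underside; the point is 16 mm above the underside. z is up from the plate, x from the grip to the thin edge. Plate reaches 60 mm ahead of the point, 16 behind. Low feet end the grip.
- carrier_edge (a point): Middle of the carrier's thin leading edge, 60 mm ahead (+x) of carrier_grip and 14.75 mm below it; same axes. The last 18 mm of plate before this edge are a tongue 2.5 mm thick, flush with the underside; the point is half-way up it.
- nest (a point): Microscope stage, fixed block 114 (x) x 160 mm (y). Point on its flat nest floor, 20 mm above the bench, where the middle of the carrier's underside belongs (22 mm ahead of the grip, 38 behind the edge). z up; x the way the carrier slides in, carrier x along it. Floor from x = -48 mm to the back stop at x = +38. Low micrometer (below the floor) in front at y = -50.
- nest_mouth (a point): Middle of the gap between the stage's side guides, at x = -6 mm of nest, on the floor; same axes. The guides are 5 mm high, at y = +-63 mm (the carrier has 3 mm play each side) and run from here to the leaf; their flared mouths begin 12 mm nearer. A thumbscrew 14 mm above the floor stands on each guide at y = +-71, 9 mm farther in.
- leaf_lip (a point): Middle of the keeper leaf's front edge while it lies down, at x = +16 mm of nest, 9 mm above the nest floor; same axes as nest (fixed to the stage). The steel leaf, 134 mm wide, laps over the far end of the nest: from here its lip slopes down to x = +22 mm, then its flat underside runs 5 mm above the floor, past the back stop to the hinge at x = +55 mm.
- leaf (a joint): Hinge of the keeper leaf (rad): 0 = lying on the guides, grows as its front edge is lifted. Weak shutting spring: about 1 N at the lip lifts it. It must stay below 0.12 rad (4 mm at the lip).
- pin_left (a joint): Sprung pin in the nest floor at x = -22, y = +40 mm of nest, under the carrier's grip when home (m): 0 = up, 5 mm proud of the floor; 0.005 = flush. Pushes with 1.5 N when up, 4 N when flush. With the grip end resting on the raised pins the carrier lies 5 degrees nose-down and its tongue fits under the leaf; level at that height it does not.
- pin_right (a joint): The same sprung pin at y = -40 mm of nest. Lower and push the last millimetres at 20 mm/s or less: meeting the rigid floor or stop at over 30 mm/s can give a knock of 60 N.
- cover_glass_box: Bystander, loose: small white box 33 x 33 x 21 mm, near the far side of the carrier at the start.
- tweezers: Bystander, loose: steel tweezers 122 x 14 x 6 mm lying nearer the robot.
- marker: Bystander, loose: marker pen 116 mm long, 12 mm thick, lying nearer the robot.
- immersion_oil: Bystander, loose: brown bottle 29 mm across, 72 mm high, at the left.
- lens_cleaner: Bystander, loose: white bottle 34 mm across, 94 mm high, at the left.
- cabinet_front (a point): Point 100 mm above the bench on the tall grey instrument cabinet behind the work, in the middle of its side that faces the robot: an upright fixed face at world x = 0.608 m, from y = -0.18 to +0.34 m, 0.53 m high. Keep hand and wrist clear of it.

How it is judged:
By the outcome, as a careful person would: the job done as asked, in the order asked, and still so for the second after the job is handed in, while the arm keeps its last pose, push and grip.
It also fails if it takes over 45 s, if anything falls off the work surface, if the arm or the gripper's body presses on something with over 40 N, if the wrist force passes 120 N, or if a joint passes its speed limit or range.

### The arm

A 7-joint arm with a two-finger parallel gripper is mounted at the origin on the work surface; the furniture and walls round the work are solid. World frame = base frame: x ahead of the robot, y to its left, z up, the work surface at z = 0. Lengths are in m, angles in rad, forces in N, time in s.
With the tool pointing down it reaches from about 0.375 to 0.925 m from the base axis. Payload 3.1 kg.
Tool frame: the origin (TCP) lies between the finger pads; the fingertips stand 14 mm ahead of it and the grasp point (between the pads) lies 5 mm behind it; z points along the fingers, y is the line along which they close (so a half turn about z gives the same grasp; the last joint's range is limited). The gripper opens to 85 mm and grips with 20 to 120 N. Pads are 22 mm wide; open, the fingers measure 114 mm over their backs; the gripper's body (76 mm by 85 mm) begins 54 mm behind the grasp point. The pads swing forward as they close: fully open they stand 13 mm farther back than shut.
Start: joints at [1.094, 0.383, 0.044, 1.598, -0.018, 1.161, -0.05], TCP at [0.24, -0.604, 0.245] pointing down, gripper open.
Joint ranges: [-2.61, 2.61], [-0.41, 2.15], [-1.48, 1.57], [0, 2.5], [-1.57, 4.71], [0.05, 1.97], [-2.85, 2.85]. Speed limits (rad/s): [2.79, 2.79, 3.14, 3.14, 3.14, 3.14, 3.14].

### API

Orientations are given as a unit quaternion [x, y, z, w].
In Python, from cell import bot, eyes gives the robot as it stands. The module is installed in compiled form; this text tells all that it offers.
- The arm moves only by the shell command python3 -m pendant 'ROWS'. ROWS is text: rows parted by semicolons, each of 7 numbers parted by spaces: the shift along the world's x, y, z in cm, then the turn, a rotation vector about the world's x, y, z in rad, then the closure, from 0 (fully open) to 1 (shut). A call has 1 to 12 rows; each row is the pose to reach, as a shift and turn from the pose commanded when the call began; what a row does not reach only later rows make up. A row lasts 1/10 s, in which the tool goes at most 50 mm and 8.59 degrees, less where a joint would pass 70% of its speed; a pose out of reach is approached as far as the arm can. A call with a gripper value outside its range is refused whole. The fingers move at their own pace and stop on an object; the grip force is fixed at half the most. Time passes only in rows, so rows that repeat a pose let the fingers close. It gives the time, the measured TCP pose, the force, the opening and the grip force at its end, in the units of the state.
- bot.get_state(): the state, without advancing time (a new reading comes with each control period).
- eyes.grab_frame(name): name is "scene" or "top" or "wrist"; returns the picture (480x640x3 uint8, red, green, blue); there is no depth.
- eyes.camera_info(name): a dict with "fx", "fy", "cx", "cy" (pixels), "xyz" and "attitude" of the camera in the world. Camera axes: x right, y down, z forward; pixel columns grow to the right and rows downward; lengths in m; the calibration is good to about 2 mm. A picture is of the moment at which its call begins: read the wrist's pose just before it. camera_info takes no time and is no camera call; for the wrist camera it gives the pose at the moment of the call.
- bot.sign_off(): hands the job in; it is judged then, once.
The state is a dict: "time_s": time; "qpos": joint angles; "qvel": joint speeds; "tau": joint torques, N m; "eef_pos": TCP position; "orientation": TCP orientation; "contact_force": force on the tool from outside, world axes, zero at the start; "moment": the same for the moment, N m; "opening": finger opening in m; "grasp_force": force on a finger pad.
Only numpy, scipy, OpenCV 4.12 (cv2) and the standard library are available. Lean on these libraries where they do the work, as an engineer would, in place of code of your own. Each camera call takes 0.05 s, during which the arm holds its last target. There are 200 camera calls.

## Working session

There is one attempt and no reset: what is moved stays moved. The work goes in short steps, Python scripts to look and compute and a shell command to move; the robot and the scene stay as the last step left them, time stands still between calls to the robot, and variables do not carry over. Pictures are saved under pics/ and viewed, at most 10 in all, crops included, and the job is handed in when it is done.

```bash
mkdir -p pics
python3 - <<'E'
from cell import bot, eyes
import cv2
s=bot.get_state();print(s)
for n in("top","scene"):
    print(n,eyes.camera_info(n)); cv2.imwrite(f"pics/{n}0.png",eyes.grab_frame(n)[:,:,::-1])
E
```

```text
{'time_s': 0.0, 'qpos': array([ 1.09417817,  0.38384969,  0.04382921,  1.59959836, -0.01788838,
        1.16118309, -0.04992982]), 'qvel': array([-0.00077762, -0.00102219, -0.00059941, -0.0001108 ,  0.00094013,
        0.00018187,  0.00098068]), 'tau': array([-6.04048673e-04, -4.33463824e+01,  1.02425538e+00, -2.49516642e+01,
        1.05968892e-02,  1.12723536e-02,  8.38279760e-06]), 'eef_pos': array([ 0.24004243, -0.60306981,  0.24386625]), 'orientation': array([ 9.82109289e-01,  1.88307181e-01, -3.23244721e-04, -1.28298523e-03]), 'contact_force': array([0.86453326, 0.8294234 , 1.15335053]), 'moment': array([0.00465195, 0.02954371, 0.00061959]), 'grasp_force': 0.0, 'opening': 0.0856090507459995}
top {'fx': 573.9114956218525, 'fy': 573.9114956218525, 'cx': 319.51339892114123, 'cy': 231.41031708747497, 'xyz': array([0.27646028, 0.06480722, 1.1372845 ]), 'attitude': array([-0.69941108,  0.70790587, -0.06441154,  0.07446195])}
scene {'fx': 487.62440092471275, 'fy': 487.62440092471275, 'cx': 323.7494451059813, 'cy': 232.79236935609384, 'xyz': array([ 0.60196467, -0.44351071,  1.06943633]), 'attitude': array([ 0.96713888,  0.09640211, -0.02856426, -0.23352323])}
```

View pics/top0.png

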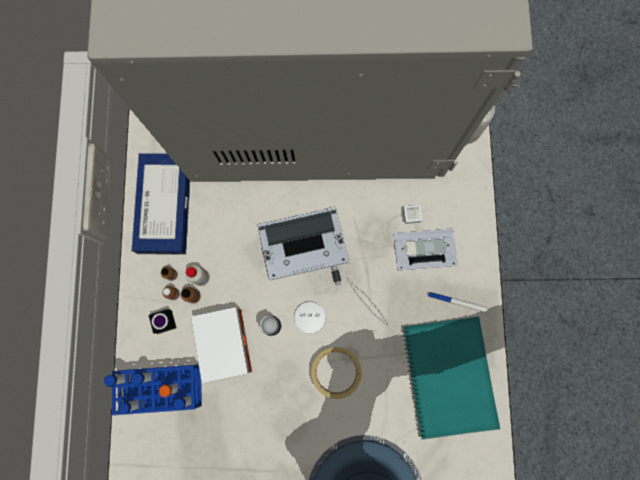

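View pics/scene0.png

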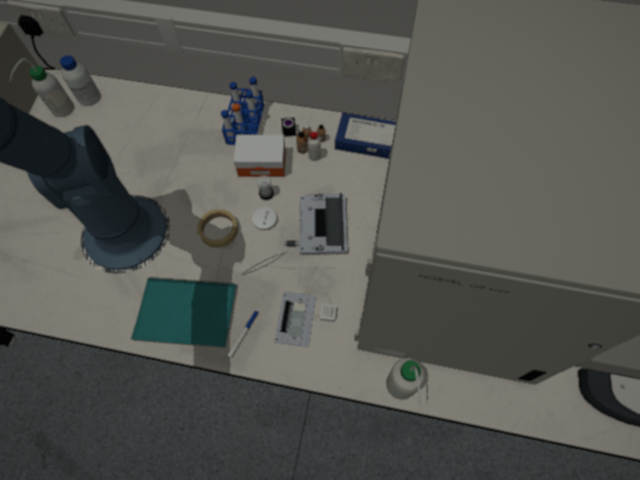

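The top view shows the stage at about (303,243), with its leaf on the cabinet side. The carrier is at about (426,250), with its grip at (427,258). In the scene view the stage is at (323,223) and the carrier at (295,318). I'll enlarge the work area.

Run:
```python
import cv2
a=cv2.imread("pics/top0.png")[195:290,250:460]
cv2.imwrite("pics/c1.png",cv2.resize(a,None,fx=3.8,fy=3.8,interpolation=cv2.INTER_CUBIC))
```

```text
(no output)
```

View pics/c1.png

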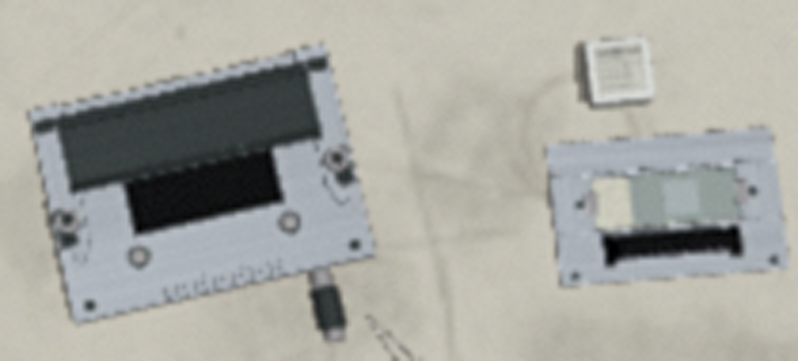

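The crop shows the following:
- **Carrier corners:** (547,146), (772,128), (787,265) and (560,285).
- **Pins:** (139,257) and (289,222).
- **Stage front corners:** (78,322) and (374,256).

The grip bar is at about (673,240).

```bash
cat > h.py <<'E'
import numpy as np
from scipy.spatial.transform import Rotation as R
def ray(ci,u,v,z):
    d=R.from_quat(ci["attitude"]).apply([(u-ci["cx"])/ci["fx"],(v-ci["cy"])/ci["fy"],1]); c=np.array(ci["xyz"])
    return c+d*(z-c[2])/d[2]
def proj(ci,P):
    p=R.from_quat(ci["attitude"]).inv().apply(np.atleast_2d(P)-ci["xyz"]); return np.c_[ci["fx"]*p[:,0]/p[:,2]+ci["cx"],ci["fy"]*p[:,1]/p[:,2]+ci["cy"]]
def fit(L,W):  # 2D rigid fit: world = o + Rot(a) L
    L=np.array(L);W=np.array(W);l=L-L.mean(0);w=W-W.mean(0)
    a=np.arctan2((l[:,0]*w[:,1]-l[:,1]*w[:,0]).sum(),(l*w).sum())
    M=np.array([[np.cos(a),-np.sin(a)],[np.sin(a),np.cos(a)]]);o=W.mean(0)-M@L.mean(0)
    return o,a,np.linalg.norm(o+L@M.T-W,axis=1)
E
python3 - <<'E'
from h import *; from cell import eyes
ci=eyes.camera_info("top")
c=lambda x,y,z:ray(ci,250+(x+.5)/3.8-.5,195+(y+.5)/3.8-.5,z)[:2]
W=[c(547,146,.0025),c(772,128,.0025),c(787,265,.004),c(560,285,.004)]
print("grip",fit([(.06,.06),(.06,-.06),(-.016,-.06),(-.016,.06)],W), "bar",c(673,240,.026))
W=[c(139,257,.025),c(289,222,.025),c(78,322,.02),c(374,256,.02)]
print("nest",fit([(-.022,.04),(-.022,-.04),(-.048,.08),(-.048,-.08)],W))
E
```

```text
grip (array([ 0.44251263, -0.13199511]), np.float64(0.0655853873144135), array([0.00145458, 0.00097225, 0.00198956, 0.00044477])) bar [ 0.44271548 -0.12915154]
nest (array([0.46785622, 0.1109712 ]), np.float64(0.21136617635331664), array([0.00041438, 0.00062285, 0.00217316, 0.0015891 ]))
```

Both fits agree with the given sizes to within about 2 mm. The carrier's grip is at (0.4425, -0.132) with yaw 0.066, and the nest is at (0.468, 0.111) with yaw 0.211. Next I move above the carrier with the hand turned so the fingers close across the bar.

```bash
python3 -m pendant '20.2 47.3 -4 0 0 1.257 0.3;20.2 47.3 -4 0 0 1.257 0.3;20.2 47.3 -4 0 0 1.257 0.3;20.2 47.3 -4 0 0 1.257 0.3;20.2 47.3 -4 0 0 1.257 0.3;20.2 47.3 -4 0 0 1.257 0.3;20.2 47.3 -4 0 0 1.257 0.3;20.2 47.3 -4 0 0 1.257 0.3;20.2 47.3 -4 0 0 1.257 0.3;20.2 47.3 -4 0 0 1.257 0.3;20.2 47.3 -4 0 0 1.257 0.3;20.2 47.3 -4 0 0 1.257 0.3'
python3 -m pendant '0 0 0 0 0 0 0.6;0 0 0 0 0 0 0.6'
python3 - <<'E'
from cell import bot, eyes; import cv2
print(bot.get_state()["qpos"]);print(eyes.camera_info("wrist"))
cv2.imwrite("pics/w1.png",eyes.grab_frame("wrist")[:,:,::-1])
E
```

```text
time_s: 1.3
eef_pos: [0.4431, -0.1271, 0.2049]
orientation: [0.681, 0.732, 0.0, -0.001]
contact_force: [-0.5, -0.6, 0.1]
opening: 0.0597
grasp_force: 0.0
time_s: 1.5
eef_pos: [0.4415, -0.1329, 0.205]
orientation: [0.685, 0.729, -0.0, -0.0]
contact_force: [-0.0, -0.6, -0.2]
opening: 0.0347
grasp_force: 0.0
[ 0.64583279  0.09621479 -0.46047609  2.05692887  0.05157418  0.99978674
  0.22091824]
{'fx': 416.4870744859043, 'fy': 416.4870744859043, 'cx': 323.62290944299184, 'cy': 244.56252220090008, 'xyz': array([ 0.43675566, -0.05158085,  0.3347849 ]), 'attitude': array([0.98673187, 0.0306714 , 0.00468789, 0.15936593])}
```

View pics/w1.png

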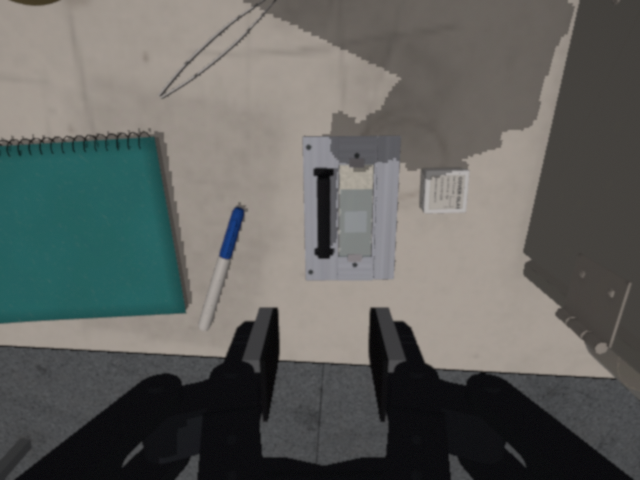

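The wrist view shows the carrier with corners (304,136), (399,136), (394,280) and (306,280). The black bar runs from (323,170) to (324,256), and the box is well clear on the right.

Run:
```python
from h import *; from cell import bot,eyes
ci=eyes.camera_info("wrist"); c=lambda u,v,z:ray(ci,u,v,z)[:2]
print("grip",fit([(.06,.06),(-.016,.06),(-.016,-.06),(.06,-.06)],[c(399,136,.0025),c(304,136,.004),c(306,280,.004),c(394,280,.0025)]))
print("bar",c(323.5,170,.026),c(324,256,.026))
s=bot.get_state();r=R.from_quat(s["orientation"]).as_matrix();print(s["eef_pos"],r[:,2],np.arctan2(r[1,1],r[0,1]))
```

```text
grip (array([ 0.44199039, -0.13355503]), np.float64(0.06763897351696858), array([0.00153838, 0.00115432, 0.00036237, 0.00086368]))
bar [ 0.43936623 -0.09607797] [ 0.44390384 -0.16336049]
[ 0.44156657 -0.1330059   0.20509093] [-6.93440778e-04 -4.40577676e-04 -9.99999663e-01] 0.06117238947050223
```

Both measurements agree, and the hand is centred over the bar. I go down and grip.

```bash
python3 -m pendant '0 0 -5 0 0 0.006 0.6;0 0 -10 0 0 0.006 0.6;0 0 -14 0 0 0.006 0.6;0 0 -16 0 0 0.006 0.6;0 0 -17.5 0 0 0.006 0.6;0 0 -18.2 0 0 0.006 0.6;0 0 -18.45 0 0 0.006 0.6;0 0 -18.45 0 0 0.006 0.6;0 0 -18.45 0 0 0.006 0.8;0 0 -18.45 0 0 0.006 1;0 0 -18.45 0 0 0.006 1;0 0 -18.45 0 0 0.006 1'
python3 -m pendant '0 0 0 0 0 0 1;0 0 0 0 0 0 1;0 0 0 0 0 0 1'
```

```text
time_s: 2.75
eef_pos: [0.4434, -0.1313, 0.0219]
orientation: [0.682, 0.732, 0.0, 0.001]
contact_force: [-1.5, 0.0, 7.0]
opening: 0.0092
grasp_force: 62.1
time_s: 3.05
eef_pos: [0.4434, -0.1314, 0.0219]
orientation: [0.682, 0.732, 0.0, 0.001]
contact_force: [-0.9, 0.1, 6.3]
opening: 0.0086
grasp_force: 62.2
```

The bar is gripped at 62 N with the pads just touching the plate. I lift it and go to a place from which the wrist camera can see the stage.

```bash
python3 -m pendant '0 0 0.5 0 0 0 1;0 0 2 0 0 0 1;0 0 5 0 0 0 1;0 2 9 0 0 0.07 1;-2 6 13 0 0 0.14 1;-4 10 17 0 0 0.14 1;-4.3 13 21 0 0 0.14 1;-4.3 15.2 23 0 0 0.14 1;-4.3 15.2 23 0 0 0.14 1;-4.3 15.2 23 0 0 0.14 1;-4.3 15.2 23 0 0 0.14 1'
python3 - <<'E'
from cell import bot, eyes; import cv2
s=bot.get_state();print(s["qpos"],s["eef_pos"],s["opening"]);print(eyes.camera_info("wrist"))
cv2.imwrite("pics/w2.png",eyes.grab_frame("wrist")[:,:,::-1])
E
```

```text
time_s: 4.15
eef_pos: [0.3981, 0.0201, 0.2494]
orientation: [0.629, 0.777, -0.001, -0.001]
contact_force: [-0.8, -0.9, -2.4]
opening: 0.0088
grasp_force: 61.1
[ 0.53218822 -0.09840748 -0.64009344  2.12565165 -0.06573906  1.09885766
  0.13453978] [0.39805015 0.02008674 0.24939967] 0.008791276433793545
{'fx': 416.4870744859043, 'fy': 416.4870744859043, 'cx': 323.62290944299184, 'cy': 244.56252220090008, 'xyz': array([0.38169886, 0.09978633, 0.37922436]), 'attitude': array([0.98177309, 0.10387382, 0.01546728, 0.15840639])}
```

View pics/w2.png

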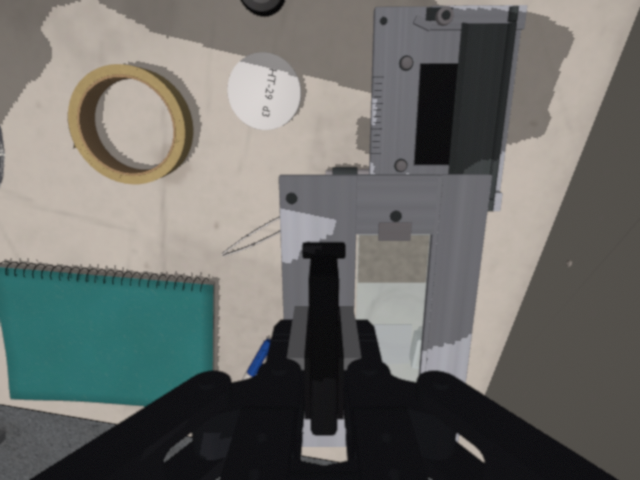

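The wrist view shows the pins at (406,62) and (401,165) and the stage's front-left corner at (375,9). The carrier's left corners are at (280,177) and (491,176), and it sits square in the hand.

Run:
```python
from h import *; from cell import bot,eyes
ci=eyes.camera_info("wrist"); c=lambda u,v,z:ray(ci,u,v,z)[:2]
print("nest",fit([(-.022,.04),(-.022,-.04),(-.048,.08)],[c(406,62,.025),c(401,165,.025),c(375,9,.02)]))
s=bot.get_state();p=s["eef_pos"];zu=p[2]-.0219
r=R.from_quat(s["orientation"]).as_matrix();print(r[:,2],"yaw",np.arctan2(r[1,1],r[0,1]),p)
a,b=c(280,177,zu+.004),c(491,176,zu+.0025)
print("len",np.linalg.norm(b-a),fit([(-.016,.06),(.06,.06)],[a,b]))
lip=[c(460,24,.029),c(450,172,.029)];print("lip",lip)
```

```text
nest (array([0.46727152, 0.11045595]), np.float64(0.21505662473298495), array([0.00077019, 0.00089872, 0.00162432]))
[-3.74024749e-03  1.13345093e-04 -9.99992999e-01] yaw 0.20918572049009065 [0.3979595  0.01987882 0.24909123]
len 0.07530827222304431 (array([0.39897062, 0.01775973]), np.float64(0.21165123593388807), array([0.00034586, 0.00034586]))
lip [array([0.46869024, 0.1786462 ]), array([0.49471933, 0.07080463])]
```

The nest is at (0.4675, 0.1107) with yaw 0.214, matching the first measurement. The lip comes out at nest x = 17 mm against the stated 16. The grip sits about 2 mm to the -y side in the hand. Next I hover pitched nose-down, with the edge at nest x ≈ 0 and about 8 mm above the floor.

```bash
python3 -m pendant '1.2 4 -3 0 0 0 1;1.2 8 -6 -0.006 0.026 0.005 1;1.2 8 -10 -0.017 0.077 0.005 1;1.2 8 -14 -0.017 0.077 0.005 1;1.2 8 -16.5 -0.017 0.077 0.005 1;1.2 8 -18.3 -0.017 0.077 0.005 1;1.2 8 -19 -0.017 0.077 0.005 1;1.2 8 -19.4 -0.017 0.077 0.005 1;1.2 8 -19.4 -0.017 0.077 0.005 1;1.2 8 -19.4 -0.017 0.077 0.005 1;1.2 8 -19.4 -0.017 0.077 0.005 1'
cat > st.py <<'E'
from h import *; from cell import bot
s=bot.get_state();p=s["eef_pos"];r=R.from_quat(s["orientation"]).as_matrix();y=.214
ex=np.array([np.cos(y),np.sin(y),0]);ey=np.array([-np.sin(y),np.cos(y),0]);o=np.array([.4675,.1107,.02])
off=np.array([0,-.0018,0])
# tool y ~ carrier x ; tool -z ~ carrier up
cx,cz=r[:,1],-r[:,2];cy=np.cross(cz,cx)
e=p+cx*.06+cy*-.0018-cz*.0219; g=p+cy*-.0018-cz*.0219
f=lambda q:np.round(1e3*np.array([(q-o)@ex,(q-o)@ey,(q-o)[2]]),1)
print("t",s["time_s"],"TCP",p.round(4),"edge bottom nest mm",f(e),"grip bottom",f(g),"pitch",round(np.arcsin(-cx[2]),4),"yawerr",round(np.arctan2(cx[1],cx[0])-y,4),"roll",round(float(np.arcsin(cy[2])),4))
print("F",s["contact_force"].round(1),"M",s["moment"].round(2),"grip",round(s["grasp_force"],1),round(s["opening"],4))
E
python3 st.py
python3 - <<'E'
from cell import eyes; import cv2, numpy as np
a=eyes.grab_frame("top")[195:290,240:370,::-1]; b=eyes.grab_frame("wrist")[:,:,::-1]
cv2.imwrite("pics/v3.png",np.hstack([cv2.resize(a,(400,292),interpolation=cv2.INTER_CUBIC),cv2.resize(b,(390,292),interpolation=cv2.INTER_AREA)]))
cv2.imwrite("pics/w3.png",b)
E
```

```text
time_s: 5.3
eef_pos: [0.4124, 0.1011, 0.0577]
orientation: [0.626, 0.779, -0.03, -0.024]
contact_force: [-0.1, 0.3, -1.1]
opening: 0.0088
grasp_force: 61.1
t 5.3 TCP [0.4124 0.1011 0.0577] edge bottom nest mm [ 2.2  0.6 11.3] grip bottom [-57.6   0.5  15.9] pitch 0.0766 yawerr 0.0017 roll -0.0008
F [-0.1  0.3 -1.1] M [ 0.03 -0.12 -0.01] grip 61.1 0.0088
```

View pics/w3.png

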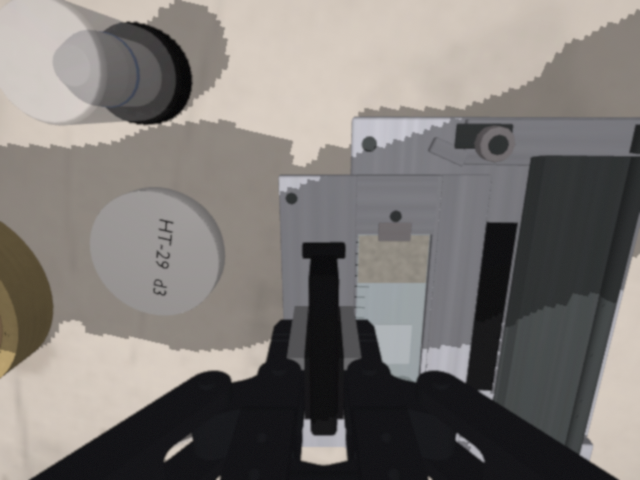

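The carrier's left edge runs at v≈176. The left guide's inner line is at v≈164 near u=480–530, the stage's left edge at v≈119 and the thumbscrew at (494,144). I check the lateral gap.

```bash
python3 - <<'E'
from h import *; from cell import eyes
ci=eyes.camera_info("wrist"); y=.214;o=np.array([.4675,.1107])
M=np.array([[np.cos(y),np.sin(y)],[-np.sin(y),np.cos(y)]])
c=lambda u,v,z:(1e3*M@(ray(ci,u,v,z)[:2]-o)).round(1)
print("stage left edge(80)",c(400,119,.02),c(600,118,.02)); print("guide inner(63)",c(480,164,.025),c(530,163,.025)); print("screw(3,71)",c(494,144,.034))
print("lip(16)",c(532,160,.029+.001),"front corner(-48,80)",c(352,119,.02))
print("carrier left edge(60)",c(300,176,.039),c(440,175,.036),"front(2)",c(489,177,.0335))
E
python3 st.py
```

```text
stage left edge(80) [-29.9  79.4] [42.7 80. ]
guide inner(63) [ 0.3 63.4] [18.4 64. ]
screw(3,71) [ 1.7 71.5]
lip(16) [16.9 65.7] front corner(-48,80) [-48.1  79.3]
carrier left edge(60) [-65.9  60.2] [-16.2  60.8] front(2) [ 1.6 59.9]
t 5.4 TCP [0.4121 0.1011 0.0576] edge bottom nest mm [ 2.   0.7 11.1] grip bottom [-57.8   0.6  15.7] pitch 0.077 yawerr 0.0019 roll -0.0008
F [-0.1  0.1 -2.5] M [ 0.05 -0.11 -0.  ] grip 61.1 0.0087
```

Everything lines up to within about 1 mm, with roughly 3 mm of play on the visible side. I lower slowly until the nose is about 1 mm above the floor.

```bash
python3 -m pendant '0 0 -0.2 0 0 0 1;0 0 -0.4 0 0 0 1;0 0 -0.6 0 0 0 1;0 0 -0.7 0 0 0 1;0 0 -0.8 0 0 0 1;0 0 -0.9 0 0 0 1;0 0 -1 0 0 0 1;0 0 -1 0 0 0 1'; python3 st.py
```

```text
time_s: 6.2
eef_pos: [0.4112, 0.101, 0.0468]
orientation: [0.626, 0.779, -0.031, -0.025]
contact_force: [-2.1, -1.0, 4.2]
opening: 0.0084
grasp_force: 61.8
t 6.2 TCP [0.4112 0.101  0.0468] edge bottom nest mm [1.  0.8 0.3] grip bottom [-58.8   0.7   5. ] pitch 0.0794 yawerr 0.0021 roll -0.0006
F [-2.1 -1.   4.2] M [-0.17  0.25 -0.03] grip 61.8 0.0084
```

```bash
python3 -m pendant '0.2 0.04 0 0 0 0 1;0.4 0.09 0 0 0 0 1;0.6 0.13 0 0 0 0 1;0.8 0.17 0 0 0 0 1;1 0.21 0 0 0 0 1;1.2 0.25 0 0 0 0 1;1.4 0.29 0 0 0 0 1;1.6 0.33 0 0 0 0 1;1.8 0.37 0 0 0 0 1;2 0.41 0 0 0 0 1;2 0.41 0 0 0 0 1'; python3 st.py
```

```text
time_s: 7.3
eef_pos: [0.4321, 0.1053, 0.0469]
orientation: [0.626, 0.779, -0.03, -0.024]
contact_force: [-0.4, 0.3, 1.8]
opening: 0.0084
grasp_force: 61.6
t 7.3 TCP [0.4321 0.1053 0.0469] edge bottom nest mm [22.4  0.6  0.4] grip bottom [-37.4   0.5   5. ] pitch 0.0777 yawerr 0.002 roll -0.0001
F [-0.4  0.3  1.8] M [-0.03  0.06  0.  ] grip 61.6 0.0084
```

```bash
python3 -m pendant '0.2 0.04 -0.02 0 0 0 1;0.4 0.08 -0.04 0 0 0 1;0.6 0.13 -0.04 0 0 0 1;0.8 0.17 -0.04 0 0 0 1;1 0.21 -0.04 0 0 0 1;1.15 0.24 -0.04 0 0 0 1;1.3 0.28 -0.04 0 0 0 1;1.3 0.28 -0.04 0 0 0 1'; python3 st.py; python3 -m pendant '0.1 0.02 0 0 0 0 1;0.2 0.04 0 0 0 0 1;0.2 0.04 0 0 0 0 1'; python3 st.py
```

```text
time_s: 8.1
eef_pos: [0.4439, 0.1079, 0.0464]
orientation: [0.626, 0.779, -0.031, -0.025]
contact_force: [-3.0, -1.4, 4.8]
opening: 0.009
grasp_force: 61.9
t 8.1 TCP [0.4439 0.1079 0.0464] edge bottom nest mm [34.4  0.6 -0.2] grip bottom [-25.4   0.5   4.6] pitch 0.0803 yawerr 0.0021 roll -0.0007
F [-3.  -1.4  4.8] M [-0.09  0.64 -0.01] grip 61.9 0.009
time_s: 8.4
eef_pos: [0.4457, 0.1083, 0.0464]
orientation: [0.626, 0.779, -0.032, -0.025]
contact_force: [-4.0, -0.6, 5.5]
opening: 0.0087
grasp_force: 61.9
t 8.4 TCP [0.4457 0.1083 0.0464] edge bottom nest mm [36.3  0.6 -0.2] grip bottom [-23.5   0.4   4.6] pitch 0.0805 yawerr 0.0022 roll -0.0007
F [-4.  -0.6  5.5] M [-0.12  0.63  0.02] grip 61.9 0.0087
```

```bash
python3 -m pendant '0.1 0.02 0 0 0 0 1;0.1 0.02 0 0 0 0 1'; python3 st.py; python3 -m pendant '0.1 0.02 0 0 0 0 1;0.1 0.02 0 0 0 0 1'; python3 st.py;  python3 -m pendant '0.1 0.02 0 0 0 0 1;0.1 0.02 0 0 0 0 1'; python3 st.py
```

```text
time_s: 8.6
eef_pos: [0.4467, 0.1085, 0.0464]
orientation: [0.626, 0.779, -0.032, -0.025]
contact_force: [-3.2, 0.0, 6.0]
opening: 0.0088
grasp_force: 62.0
t 8.6 TCP [0.4467 0.1085 0.0464] edge bottom nest mm [37.2  0.5 -0.2] grip bottom [-22.6   0.4   4.6] pitch 0.0807 yawerr 0.0022 roll -0.0008
F [-3.2  0.   6. ] M [-0.11  0.66 -0.02] grip 62.0 0.0088
time_s: 8.8
eef_pos: [0.4469, 0.1086, 0.0464]
orientation: [0.626, 0.779, -0.032, -0.025]
contact_force: [-4.8, -0.8, 8.2]
opening: 0.0087
grasp_force: 62.3
t 8.8 TCP [0.4469 0.1086 0.0464] edge bottom nest mm [37.4  0.6 -0.3] grip bottom [-22.4   0.4   4.6] pitch 0.0824 yawerr 0.0022 roll -0.0011
F [-4.8 -0.8  8.2] M [-0.22  0.93 -0.06] grip 62.3 0.0087
time_s: 9.0
eef_pos: [0.4469, 0.1085, 0.0464]
orientation: [0.626, 0.779, -0.033, -0.026]
contact_force: [-7.7, -1.1, 9.0]
opening: 0.0084
grasp_force: 62.6
t 9.0 TCP [0.4469 0.1085 0.0464] edge bottom nest mm [37.4  0.5 -0.5] grip bottom [-22.4   0.4   4.5] pitch 0.0846 yawerr 0.0022 roll -0.0015
F [-7.7 -1.1  9. ] M [-0.26  1.25  0.01] grip 62.6 0.0084
```

The edge met the back stop at nest x ≈ 37.4 mm, with only the x-force rising. I now press the grip end down by rotating level about the edge, slowly.

```bash
python3 -m pendant '-0.02 0 -0.06 0.002 -0.01 0 1;-0.04 -0.01 -0.12 0.004 -0.02 0 1;-0.06 -0.01 -0.18 0.006 -0.03 0 1;-0.08 -0.02 -0.24 0.009 -0.04 0 1;-0.1 -0.02 -0.3 0.011 -0.05 0 1;-0.12 -0.03 -0.35 0.013 -0.06 0 1;-0.14 -0.03 -0.4 0.015 -0.068 0 1;-0.16 -0.03 -0.45 0.017 -0.075 0 1;-0.16 -0.03 -0.45 0.017 -0.078 0 1;-0.16 -0.03 -0.45 0.017 -0.078 0 1'; python3 st.py
```

```text
time_s: 10.0
eef_pos: [0.4453, 0.1082, 0.0419]
orientation: [0.627, 0.779, -0.002, -0.001]
contact_force: [-7.2, -2.2, 11.6]
opening: 0.0083
grasp_force: 63.0
t 10.0 TCP [0.4453 0.1082 0.0419] edge bottom nest mm [37.7  0.5 -0.2] grip bottom [-22.3   0.4   0. ] pitch 0.0043 yawerr 0.0021 roll -0.002
F [-7.2 -2.2 11.6] M [-0.27  1.47 -0.01] grip 63.0 0.0083
```

```bash
python3 -m pendant '0 0 -0.05 0.001 -0.003 0 1;0 0 -0.1 0.001 -0.005 0 1;0 0 -0.15 0.001 -0.005 0 1;0 0 -0.15 0.001 -0.005 0 1'; python3 st.py;  python3 - <<'E'
from cell import eyes; import cv2, numpy as np
b=eyes.grab_frame("wrist")[:,:,::-1]; a=eyes.grab_frame("scene")[175:275,260:400,::-1]
cv2.imwrite("pics/v4.png",np.hstack([cv2.resize(a,(400,286),interpolation=cv2.INTER_CUBIC),cv2.resize(b,(380,286),interpolation=cv2.INTER_AREA)]))
cv2.imwrite("pics/w4.png",cv2.resize(b[90:330,260:640],None,fx=2,fy=2,interpolation=cv2.INTER_CUBIC))
E
```

```text
time_s: 10.4
eef_pos: [0.4453, 0.1082, 0.0418]
orientation: [0.627, 0.779, -0.001, 0.001]
contact_force: [-12.5, -2.3, 25.5]
opening: 0.0093
grasp_force: 65.0
t 10.4 TCP [0.4453 0.1082 0.0418] edge bottom nest mm [37.8  0.5 -0.1] grip bottom [-22.2   0.4  -0.1] pitch 0.0006 yawerr 0.0019 roll -0.0039
F [-12.5  -2.3  25.5] M [-0.48  2.6  -0.02] grip 65.0 0.0093
```

View pics/w4.png

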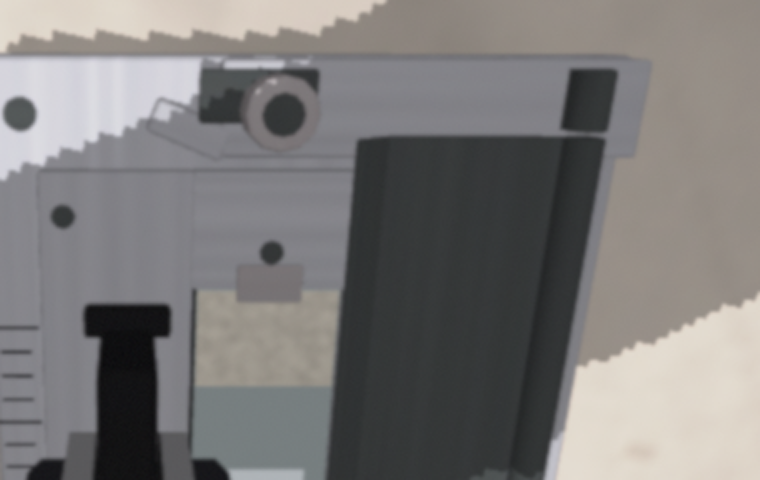

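View pics/v4.png

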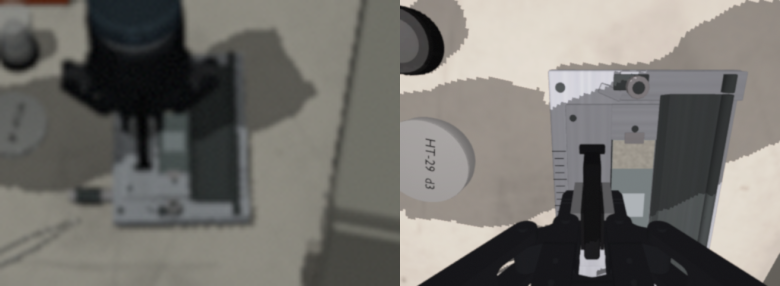

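The carrier's tongue is under the leaf: the lip is at u≈350 in the crop, over the plate. The leaf lies down, and the plate is level and flush between the guides with about 25 N of press. I hold briefly to confirm it is steady, then hand in.

```bash
python3 -m pendant '0 0 0 0 0 0 1;0 0 0 0 0 0 1;0 0 0 0 0 0 1;0 0 0 0 0 0 1;0 0 0 0 0 0 1'; python3 st.py; python3 -c "
from cell import bot; print(bot.sign_off())"
```

```text
time_s: 11.0
eef_pos: [0.4453, 0.1082, 0.0418]
orientation: [0.627, 0.779, -0.001, 0.001]
contact_force: [-12.7, -3.1, 25.9]
opening: 0.0088
grasp_force: 65.0
t 11.0 TCP [0.4453 0.1082 0.0418] edge bottom nest mm [37.7  0.5 -0.1] grip bottom [-22.3   0.4  -0.1] pitch 0.0005 yawerr 0.0019 roll -0.0039
F [-12.7  -3.1  25.9] M [-0.52  2.61 -0.08] grip 65.0 0.0088
the job is handed in; nothing more can be done
None
```

I handed the job in at 11 s: the carrier's edge is under the leaf and against the back stop, and the arm is still holding it flat on the stage with about 26 N; the leaf looked shut in the last picture, and I saw no knock or disturbed item.

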